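# Open the analyser's sample port

## Task

The polish pot has been left standing on the closed sample hatch of the metal analyser (the wider of the two cases). Do not pick the pot up: push it sideways with the fingers until it stands upright on the fixed deck beside the hatch, then press the ribbed edge of that hatch in once with a fingertip and let go, so that it pops up and stays standing open. Leave the other case's hatch shut and everything else where it is.

Things in the scene. Friction and masses are not known exactly. Their poses are not given: they have to be found in the camera images.
- analyser: The wider, fixed grey case: 140 (x) by 250 (y) by 70 mm high, with a black screen and two knobs on its front (-x) face. Origin at the centre of its underside. In its own frame the aluminium sample hatch, 100 by 100 mm, covers x -50..50, y -115..-15 mm of the top, and the fixed grey deck with a black rubber pad in its middle, at the same height to within 1 mm, covers the top from y = -13 to 125 mm
- lid_mid (a point): Middle of the shut sample hatch, on its upper face (fixed to the analyser; axes as the analyser's)
- deck_mid (a point): Middle of the rubber pad (72 by 72 mm, level with the deck) on the analyser's deck beside the hatch, 118 mm to the +y side (analyser frame) of lid_mid; the pot belongs about here
- port_press (a point): Where to press: top of the ribbed free edge of the sample hatch, mid-width, 22 mm in from that edge (the -x edge in the analyser's frame); it moves with the hatch, whose hinge is 78 mm away along its +x edge
- port (a joint): Angle of the sample hatch (rad): 0 shut and latched, about -0.055 pressed in fully (5 mm, 3 to 5 N at the ribs, then a firm stop), 1.2 standing open against its stop. Pressed in by more than about 4 mm and let go, it springs up in about 1 s, swinging up and away over its hinge; pressed down fully again it would latch again
- port_cam (a joint): Hidden slide of the sample hatch's push-push latch (m): 0 latched, about 0.005 while pressed in, about 0.012 once it has let the hatch go, over 0.016 if the hatch has been pushed in a second time
- pot: Squat round pot of amber glass with a black cap, 44 mm diameter, 36 mm high, about 0.1 kg, standing loose on the sample hatch at the start. Origin at the centre of its underside
- pack: The smaller, fixed grey case: a power pack 120 by 130 by 70 mm high with two brass sockets in front. Origin at the centre of its underside. To be left alone
- cells (a joint): Angle of the power pack's narrow battery hatch (55 by 85 mm), 0 shut; it has the same kind of latch and must stay shut
- spool: Bystander: brass disc weight, 22 mm diameter, 18 mm high, on the far +y corner of the analyser's deck. Origin at its underside
- tin: Bystander: steel tin, 34 mm diameter, 20 mm high, on the power pack. Origin at its underside
- jug: Bystander: small silver jug with a handle, 90 mm diameter, 88 mm high, at the far side. Origin at its underside
- dish_a: Bystander: white plastic dish, 72 mm diameter, 32 mm high, at the far side
- dish_b: Bystander: white plastic dish, 72 mm diameter, 32 mm high, near the robot on its left
- jar: Bystander: amber jar, 54 mm diameter, 75 mm high, at the far side
- brush: Bystander: brush, 150 mm long, lying near the robot on its right

How it is judged:
By the outcome, as a careful person would: the job done as asked, in the order asked, and still so for the second after the job is handed in, with the robot touching nothing.
It also fails if it takes over 48 s, if anything falls off the work surface, if the arm or the gripper's body presses on something with over 40 N, if the wrist force passes 120 N, or if a joint passes its speed limit or range.

## Robot

A 6-joint arm with a two-finger parallel gripper is mounted at the origin on the work surface. World frame = base frame: x ahead of the robot, y to its left, z up, the work surface at z = 0. Lengths are in m, angles in degrees, forces in N, time in s.
With the tool pointing down it reaches from about 0.325 to 0.775 m from the base axis. Payload 5.5 kg.
Tool frame: the origin (TCP) lies at the centre of the arm's flange, where the gripper is bolted on; the fingertips stand 182 mm ahead of it and the grasp point (between the pads) lies 163 mm ahead of it; z points along the fingers, y is the line along which they close (so a half turn about z gives the same grasp; the last joint's range is limited). The gripper opens to 88 mm and grips with 3 to 60 N. Pads are 20 mm wide; open, the fingers measure 115 mm over their backs; the gripper's body (75 mm by 178 mm) begins 61 mm behind the grasp point.
Start: joints at [69.23, 5.22, 70.514, -0, 104.267, -3.249], TCP at [0.181, 0.572, 0.405] pointing down, gripper open.
Joint ranges: [-164.24, 164.24], [-49.07, 125.15], [9.68, 141.18], [-86.29, 266.29], [3.28, 154.24], [-151.56, 151.56]. Speed limits (degrees/s): [147.25, 147.25, 172.46, 180, 180, 180].

## Interface

Orientations are given as [roll, pitch, yaw] about the fixed x, y, z axes, in that order (R = Rz(yaw) Ry(pitch) Rx(roll)).
In Python, from station import r gives the robot as it stands. The module is installed in compiled form; this text tells all that it offers. Calls block until the motion is done:
- r.reach(position, orientation): joint-space move of the TCP to a pose.
- r.servo_line(position, rotation=None, speed=0.15): straight line of the TCP; rotation=None keeps the orientation; speed is the mean speed in m/s.
- r.move_joints(angles): joint-space move.
- r.let_go() and r.grab(squeeze=None): open the fingers fully, or close them until they stop; squeeze is the grip in N (None keeps the last).
- r.wait(seconds).
- r.inverse_kinematics(position, orientation): joint angles nearest the present ones, or None.
- r.sense(): the state.
- r.snapshot(name): name is "scene" or "side" or "wrist"; returns a dict with "frame" (384x512x3 uint8, red, green, blue), "fx", "fy", "cx", "cy" (pixels), "R" (3x3) and "t" (3): a world point X has camera coordinates R X + t. Camera axes: x right, y down, z forward; pixel columns grow to the right and rows downward; lengths in m; the calibration is good to about 2 mm. A picture is of the moment at which its call begins. There is no depth.
A pose or a line that the arm cannot do raises r.IKError and nothing moves.
- r.hand_in(): hands the job in; it is judged then, once.
The state is a dict: "clock": time; "joints": joint angles; "joint_vel": joint speeds; "joint_torque": joint torques, N m; "tcp_pos": TCP position; "orientation": TCP orientation; "contact_force": force on the tool from outside, world axes, zero at the start; "torque": the same for the moment, N m; "opening": finger opening in m; "gripper_force": force on a finger pad.
Only numpy, scipy, OpenCV 4.12 (cv2) and the standard library are available. Lean on these libraries where they do the work, as an engineer would, in place of code of your own. Each camera call takes 0.05 s, during which the arm holds its last target. There are 200 camera calls.

## Working session

There is one attempt and no reset: what is moved stays moved. The work goes in short steps, each a Python script; the robot and the scene stay as the last script left them, time stands still between calls to the robot, and variables do not carry over. Pictures are saved under pics/ and viewed, at most 10 in all, crops included, and the job is handed in when it is done.

```bash
mkdir -p pics
cat > h.py <<'E'
import numpy as np, cv2
from station import r
def snap(n,f):
    s=r.snapshot(n); cv2.imwrite('pics/'+f+'.png',s['frame'][:,:,::-1]); np.savez('pics/'+f,**s); return s
def ray(s,u,v,z):
    R=np.array(s['R']);t=np.array(s['t']);o=-R.T@t
    d=R.T@np.array([(u-s['cx'])/s['fx'],(v-s['cy'])/s['fy'],1]); return o+d*(z-o[2])/d[2]
def proj(s,X):
    c=np.array(s['R'])@np.array(X)+s['t']; return np.array([s['fx']*c[0]/c[2]+s['cx'],s['fy']*c[1]/c[2]+s['cy']])
E
python3 - <<'E'
from h import *
a=snap('scene','sc');b=snap('side','sd')
for s in(a,b): print(-np.array(s['R']).T@s['t'])
cv2.imwrite('pics/both.png',cv2.resize(np.vstack([a['frame'],b['frame']])[:,:,::-1],(400,600)) if 0 else cv2.resize(a['frame'][:,:,::-1],(800,600)))
cv2.imwrite('pics/sd2.png',cv2.resize(b['frame'][:,:,::-1],(800,600)))
E
```

```text
[ 1.27642961 -0.02297839  1.11321199]
[ 0.45166916 -0.5326227   0.78844937]
```

View pics/both.png

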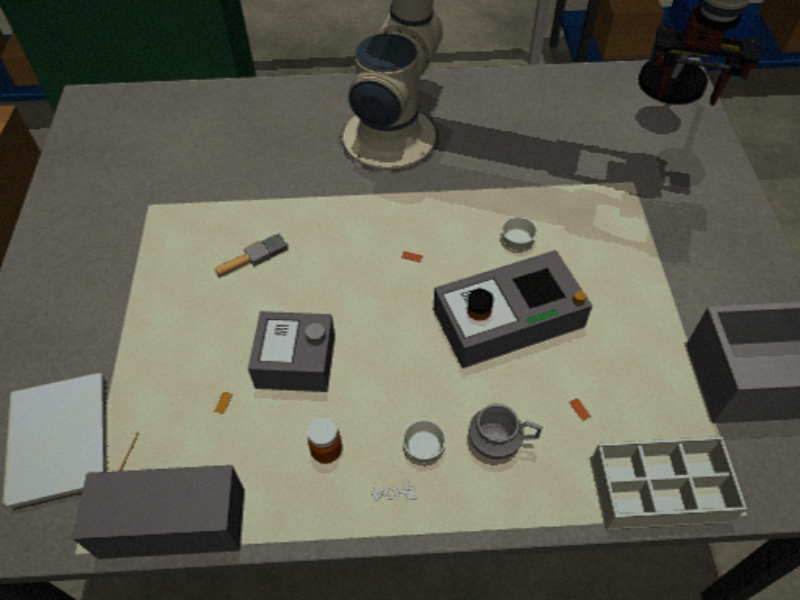

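View pics/sd2.png

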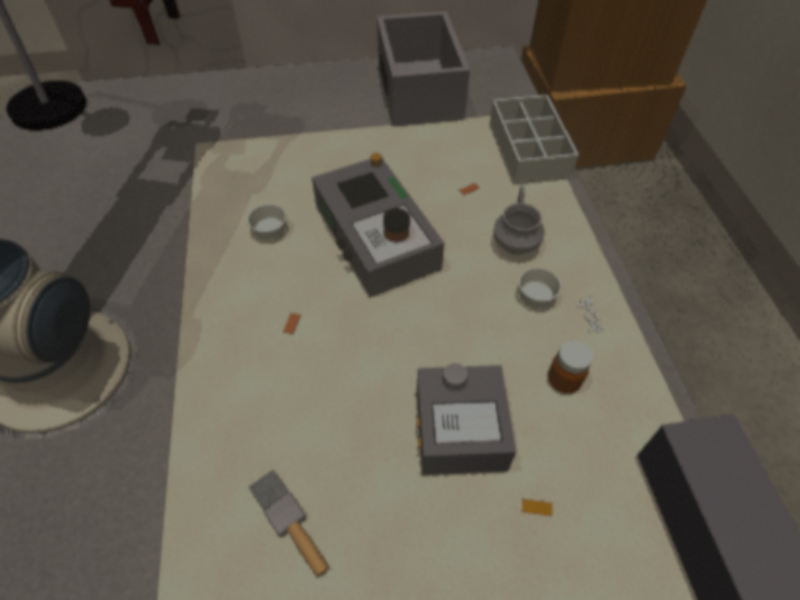

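The scene view (800x600) shows the hatch around (480,308) with the pot's black cap at (480,297), the rubber pad at (540,287) and the spool at (580,297). The side view shows the pad at (362,190) and the pot at (396,222).

Run:
```python
from h import *
k=.64
def comp(m,u,v):
    n,l,st,c=cv2.connectedComponentsWithStats(m.astype(np.uint8))
    d=[(np.hypot(*(c[i]-[u,v])),i) for i in range(1,n) if st[i,4]>25]; i=min(d)[1]; return (l==i).astype(np.uint8),c[i],st[i,4]
for f,pad,lid,cap,sp in(('sc',(540,287),(480,310),(480,299),(580,297)),('sd',(362,190),(395,238),(396,220),(376,158))):
    s=dict(np.load('pics/'+f+'.npz')); im=s['frame'].astype(int); g=im.max(2)
    hsv=cv2.cvtColor(s['frame'],cv2.COLOR_RGB2HSV)
    m,c,a=comp(g<45,pad[0]*k,pad[1]*k)
    q=cv2.boxPoints(cv2.minAreaRect(cv2.findContours(m,0,2)[0][0])); print(f,'pad',c,a,ray(s,*c,.07))
    q=cv2.approxPolyDP(cv2.convexHull(cv2.findContours(m,0,2)[0][0]),3,True)[:,0]; print(q.tolist(),[ray(s,*p,.07)[:2].round(4).tolist() for p in q])
    m,c,a=comp(g>150,lid[0]*k,lid[1]*k)
    h=cv2.convexHull(cv2.findContours(m,0,2)[0][0]);q=cv2.approxPolyDP(h,4,True)[:,0]; print('lid',a,q.tolist(),[ray(s,*p,.07)[:2].round(4).tolist() for p in q])
    m,c,a=comp(g<45,cap[0]*k,cap[1]*k); print('cap',c,a,ray(s,*c,.1))
    m,c,a=comp((hsv[:,:,1]>150)&(g>100),sp[0]*k,sp[1]*k); print('spool',c,a,ray(s,*c,.08))
A,B=[cv2.resize(cv2.imread('pics/%s.png'%f)[y:y+100,x:x+130],(780,600),interpolation=2) for f,x,y in(('sc',265,150),('sd',185,90))]
cv2.imwrite('pics/cA.png',A)
```

```text
sc pad [344.34901961 184.10980392] 510 [0.50695847 0.25477945 0.07      ]
[[350, 172], [361, 190], [338, 196], [328, 178]] [[0.4643, 0.2784], [0.5306, 0.2981], [0.5471, 0.2302], [0.4822, 0.2115]]
lid 655 [[315, 179], [329, 205], [298, 215], [285, 188]] [[0.4834, 0.1738], [0.5759, 0.2007], [0.6033, 0.1119], [0.51, 0.0848]]
cap [306.83928571 193.05803571] 224 [0.55297905 0.13970841 0.1       ]
spool [370.88235294 188.61764706] 34 [0.5346866  0.32348606 0.08      ]
sd pad [231.58725762 121.32963989] 361 [0.50686303 0.25380411 0.07      ]
[[238, 112], [246, 124], [225, 131], [218, 118]] [[0.5295, 0.2897], [0.5453, 0.237], [0.4846, 0.2181], [0.4705, 0.2731]]Traceback (most recent call last):
  File "<stdin>", line 12, in <module>
  File "<stdin>", line 5, in comp
ValueError: min() iterable argument is empty
```

```bash
cat >> h.py <<'E'
YAW=16.6; c_,s_=np.cos(np.radians(YAW)),np.sin(np.radians(YAW))
AX=np.array([c_,s_,0]);AY=np.array([-s_,c_,0])
E
python3 - <<'E'
from h import *
p=np.array([.55,.14,0])+.012*AY; p[2]=.36
r.reach(p.tolist(),[180,0,YAW])
q=r.sense();print(q['clock'],q['joints'],q['tcp_pos'],q['orientation'])
s=snap('wrist','w1');print(-np.array(s['R']).T@s['t'])
for X in([.543,.143,.07],[.507,.2545,.07],[.55,.14,.106],[.55,.14,.07]):print(X,proj(s,X))
cv2.imwrite('pics/w1b.png',cv2.resize(s['frame'][:,:,::-1],(800,600)))
E
```

```text
2.1167 [ 1.21224338e+01 -1.05637761e-01  8.04988199e+01  1.56052121e-02
  9.95968019e+01  8.54316485e+01] [0.54640653 0.15218462 0.36012016] [-1.79985460e+02 -1.12100752e-02  1.66933868e+01]
[0.61074437 0.17069308 0.34033517]
[0.543, 0.143, 0.07] [265.57756594 198.76721802]
[0.507, 0.2545, 0.07] [132.53281182 201.59948673]
[0.55, 0.14, 0.106] [273.16813403 203.6295834 ]
[0.55, 0.14, 0.07] [271.20009615 192.3068314 ]
```

View pics/w1b.png

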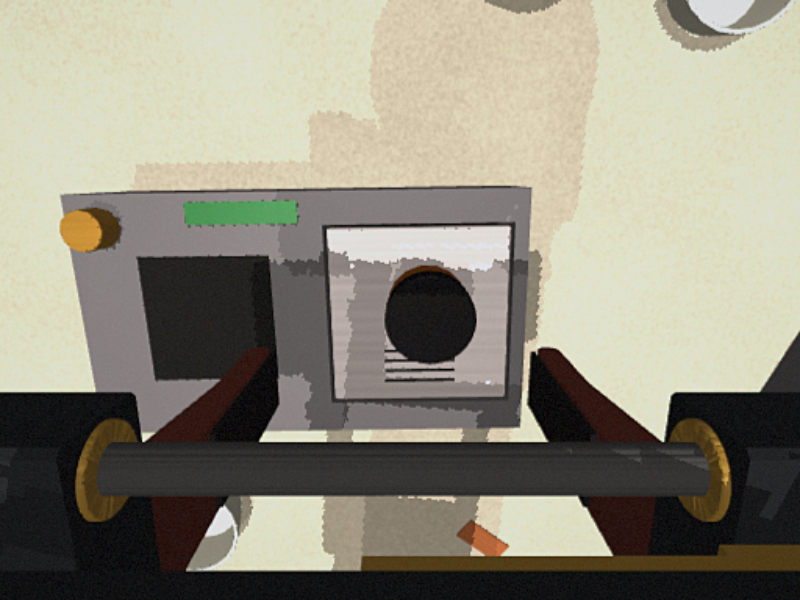

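Wrist view: the cap is centred at (430,317) px (800 wide), the hatch corners are at (324,226), (515,224), (508,399) and (333,401), and the pad corners at (138,258), (270,256) and (155,381). The fingers straddle the pot along analyser y.

Run:
```python
from h import *
s=dict(np.load('pics/w1.npz'))
P=lambda u,v,z:ray(s,u*.64,v*.64,z)
L=np.array([P(*c,.07) for c in((324,226),(515,224),(508,399),(333,401))]); mid=L.mean(0)
print('lid',mid, [np.linalg.norm(L[i]-L[i-1]).round(4) for i in range(4)])
d=(L[3]+L[0]-L[1]-L[2]);print('yaw',np.degrees(np.arctan2(-d[0],d[1]))); d=L[0]+L[1]-L[2]-L[3];print(np.degrees(np.arctan2(d[1],d[0])))
pd=(P(270,256,.07)+P(155,381,.07))/2;print('pad partial diag mid',pd, P(138,258,.07)-P(270,256,.07))
cap=P(430,317,.106);print('cap',cap,'rel',(cap-mid)@AX,(cap-mid)@AY,'diam',np.linalg.norm(P(385,317,.106)-P(476,317,.106)))
print('spool',P(83,230,.088))
```

```text
lid [0.54051215 0.13927832 0.07      ] [np.float64(0.1024), np.float64(0.1029), np.float64(0.1023), np.float64(0.1032)]
yaw 17.283329977436832
17.45471347560652
pad partial diag mid [0.50437389 0.25195359 0.07      ] [-0.02175437  0.06896355  0.        ]
cap [0.55101308 0.13868948 0.106     ] rel 0.009895053061939121 -0.003564293742697708 diam 0.04451387246457722
spool [0.53984914 0.31734783 0.088     ]
```

Run:
```python
from h import *
pot=np.array([.5507,.1388,0]);deck=np.array([.5065,.254,0])
d=deck-pot;n=np.linalg.norm(d);d/=n;yaw=float(np.degrees(np.arctan2(-d[0],d[1])));print(yaw,n)
Z=np.array([0,0,1])
go=lambda p,v,rot=None:(r.servo_line(list(map(float,p)),rot,v),print(r.sense()['clock'],r.sense()['tcp_pos'],r.sense()['contact_force']))
c=pot+.012*d
go(c+.36*Z,.1,[180,0,yaw])
go(c+.259*Z,.1)
go(pot+.06*d+.259*Z,.05)
go(deck+.0215*d+.259*Z,.05)
go(deck+.012*d+.259*Z,.05)
go(deck+.012*d+.36*Z,.15)
go(deck-.04*d+.36*Z,.15)
s=snap('wrist','w2');cv2.imwrite('pics/w2b.png',cv2.resize(s['frame'][:,:,::-1],(800,600)))
print(proj(s,deck+.07*Z)/.64,proj(s,deck+.106*Z)/.64)
```

```text
20.990836945603974 0.12338833008027948
2.4167 [0.54627788 0.15054347 0.36008454] [ 0.03365967 -0.50517728 -0.26135795]
3.575 [0.54665693 0.15005751 0.260027  ] [ 0.00849334 -0.56925743  0.47776212]
4.6833 [0.52916204 0.19477697 0.25873494] [ 0.05365396  0.51288333 -0.35261996]
6.5333 [0.49889285 0.27390936 0.25908898] [ 0.10296318  0.17071659 -0.07858837]
6.875 [0.50241899 0.26470787 0.25902093] [-0.24826652  0.32119142 -0.43857618]
7.7 [0.50210921 0.26522749 0.35881646] [-0.21624913 -0.38948497 -0.15969288]
8.2 [0.5208179  0.2165636  0.35923028] [-0.25875002  0.55687283 -0.73059407]
[329.48384762 300.01098624] [319.00488733 317.81339692]
```

View pics/w2b.png

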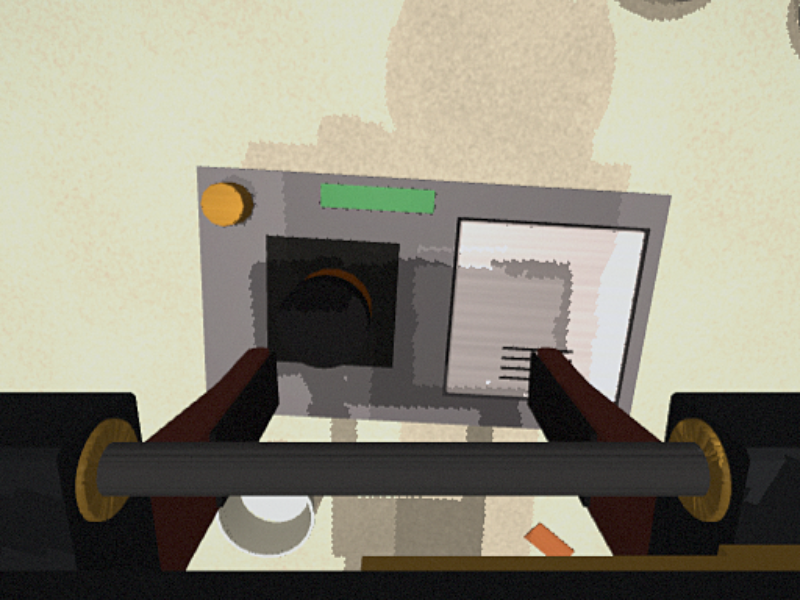

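The pot stands upright on the pad at (326,320), about 2 mm from the aim. Next I press the hatch.

Run:
```python
from h import *
s=dict(np.load('pics/w2.npz'));print('ribs',ray(s,537*.64,363*.64,.07))
A=np.radians(17.3);ax=np.array([np.cos(A),np.sin(A),0]);Z=np.array([0,0,1])
pp=np.array([.5412,.1405,0])-.028*ax;print(pp)
r.grab(5)
L=lambda p,v,rot=None:r.servo_line(list(map(float,p)),rot,v)
L(pp+.36*Z,.15,[180,0,17.3]);L(pp+.275*Z,.15);L(pp+.258*Z,.05);r.wait(.3)
f0=r.sense()['contact_force'][2];z=.258;k=0
while z>.240:
    z-=.001;L(pp+z*Z,.03);r.wait(.05)
    q=r.sense();f=q['contact_force'][2]-f0;print(round(z,3),np.round(q['tcp_pos'],4),round(f,2))
    if f>8:break
L(pp-.07*ax+(z+.08)*Z,.3)
L(pp-.09*ax+.38*Z,.2);r.wait(1)
print(r.sense()['clock'],r.sense()['tcp_pos'])
a=snap('scene','sc3');cv2.imwrite('pics/e1.png',cv2.resize(a['frame'][120:270,130:400,::-1],(800,444)))
```

```text
ribs [0.51369141 0.13019926 0.07      ]
[0.5144667 0.1321735 0.       ]
0.257 [0.5145 0.1322 0.257 ] 0.47
0.256 [0.5145 0.1322 0.256 ] 0.64
0.255 [0.5145 0.1322 0.255 ] 0.03
0.254 [0.5145 0.1322 0.254 ] 0.62
0.253 [0.5144 0.1322 0.2529] -0.13
0.252 [0.5145 0.1322 0.2524] 3.69
0.251 [0.5145 0.1322 0.2512] 4.15
0.25 [0.5145 0.1322 0.25  ] 3.7
0.249 [0.5145 0.1322 0.2489] 4.3
0.248 [0.5145 0.1322 0.2483] 6.09
0.247 [0.5144 0.1322 0.2482] 9.16
17.0583 [0.42852032 0.1054089  0.38005593]
```

View pics/e1.png

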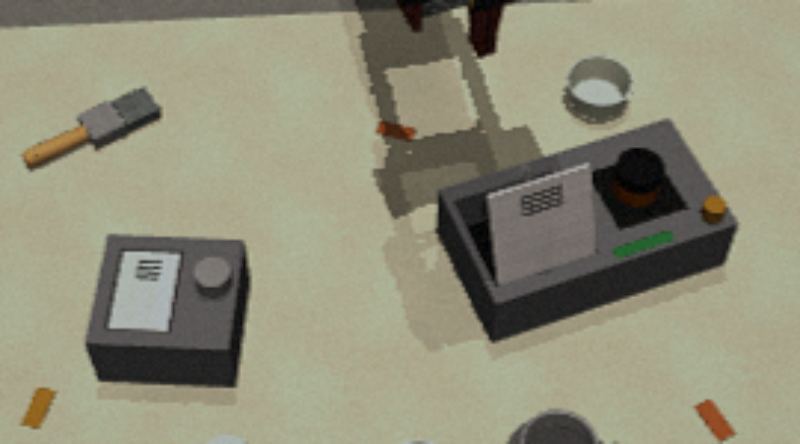

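The hatch stands open with its ribbed face at (543,200). The pot is upright on the pad at (638,180), and the power pack's hatch is shut with the tin in place. I'll check the gripper state, then hand in.

Run:
```python
from h import *
q=r.sense();print(q['opening'],q['contact_force'],q['clock']);print(r.hand_in())
```

```text
0.0005541071410823848 [ 0.05472794  0.45311417 -0.68207088] 17.1083
the job is handed in; nothing more can be done
None
```

The job is handed in at 17 s: the pot was pushed upright onto the deck pad about 2 mm from where I aimed, the sample hatch was pressed once and stands open, and in the last picture the power pack's hatch is shut and the objects in view look undisturbed (the jug, jar and far dish were mostly out of frame).

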